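# Fold the button box shut and slide its catch home

### The job

Close up the button box: fold the white inner flap down flat first, then the blue outer flap down flat on top of it, and only then push the orange knob towards the box as far as it goes, so that the bolt holds the flaps shut. Leave the other things on the table where they are.

Things in the scene. Friction and masses are not known exactly. Their poses are not given: they have to be found in the camera images.
- button_box: Frosted plastic tub fixed to the table, 110 (its x) x 150 (y) x 60 mm high, walls 4 mm, some buttons inside, turned up to 0.35 rad. Origin: centre of its underside; z up, x from the catch side to the back. A black ledge for the catch juts 64 mm from its x- side: 40 mm wide about y = -20 mm, top 68.5 mm up, with two low guides to 76.5 mm.
- inner_flap (a joint): Angle (rad) of the white inner flap: 0 flat and closed, 1.57 upright, more leans outward; stops 0 and 2.3. Plate 106 (box x) x 85 x 4 mm, hinged on the box's y+ rim, opening up and out to y+. Stiff hinge (0.04 N m friction): stays where left, no spring, about 1 N at its edge moves it. If the blue flap is down first, this one cannot lie flat.
- inner_flap_hinge (a point): Middle of the white flap's hinge line, in mid thickness: box frame (0, 75, 62) mm.
- inner_flap_edge (a point): Middle of the white flap's free edge, in mid thickness, 85 mm from its hinge.
- outer_flap (a joint): Angle (rad) of the blue outer flap: 0 flat and closed over the white one (40 mm overlap), 1.57 upright, more leans outward; stops 0 and 2.3. Plate 106 (box x) x 105 x 4 mm, hinged on the box's y- rim, opening up and out to y-. Stiff hinge (0.05 N m friction): stays where left, about 1 N at its edge moves it. A bolt pushed in early keeps it from closing.
- outer_flap_hinge (a point): Middle of the blue flap's hinge line, in mid thickness: box frame (0, -75, 67.5) mm. Closed, the flap's upper face is 69.5 mm above the table.
- outer_flap_edge (a point): Middle of the blue flap's free edge, in mid thickness, 105 mm from its hinge.
- slide_catch (a joint): Position (m) of the slide catch: 0 is home (bolt lying 15 mm over the closed blue flap), growing as it is drawn away from the box along the box's x-; stop at 0.028. It slides with about 2 N friction and stays where left; there is no spring.
- knob_top (a point): Centre of the top face of the catch's orange knob, an upright round post 14 mm in diameter and 24 mm tall on a steel bolt plate (57 x 20 x 5 mm). Top 102.5 mm, foot of the knob 78.5 mm above the table. With the catch home it is at box frame (-85, -20, 102.5) mm; it moves with the catch along box x.
- gauge_bar: Chrome sewing gauge bar lying behind the box, 150 x 20 x 6 mm (long along its x); bystander. Origin at centre of underside.
- darning_egg: Maple darning egg standing on its flat end, 62 mm wide, 92 mm tall with a stub handle up; bystander. Origin at centre of underside.
- bead_bowl: Green glass bead bowl, 90 mm wide, 40 mm high; bystander. Origin at centre of underside.
- red_spool: Red plastic thread spool, upright, 28 mm wide, 40 mm tall; bystander. Origin at centre of underside.
- green_spool: Green plastic thread spool, upright, 28 mm wide, 40 mm tall; bystander. Origin at centre of underside.
- pin_jar: Glass pin jar with a yellow cap, 52 mm wide, 70 mm tall; bystander. Origin at centre of underside.
There are look-alikes about, which are no part of the job. Of the things that look like the button_box, the largest one is meant.

How it is judged:
By the outcome, as a careful person would: the job done as asked, in the order asked, and still so for the second after the job is handed in, with the robot touching nothing.
It also fails if it takes over 48 s, if anything falls off the work surface, if the arm or the gripper's body presses on something with over 40 N, if the wrist force passes 120 N, or if a joint passes its speed limit or range.

### The arm

A 6-joint arm with a two-finger parallel gripper is mounted at the origin on the work surface. World frame = base frame: x ahead of the robot, y to its left, z up, the work surface at z = 0. Lengths are in m, angles in degrees, forces in N, time in s.
With the tool pointing down it reaches from about 0.3 to 0.75 m from the base axis. Payload 8.5 kg.
Tool frame: the origin (TCP) lies at the very end of the fingers, on their centre line; the grasp point (between the pads) lies 19 mm behind it; z points along the fingers, y is the line along which they close (so a half turn about z gives the same grasp; the last joint's range is limited). The gripper opens to 85 mm and grips with 20 to 120 N. Pads are 22 mm wide; open, the fingers measure 114 mm over their backs; the gripper's body (76 mm by 85 mm) begins 54 mm behind the grasp point. The pads swing forward as they close: fully open they stand 13 mm farther back than shut.
Start: joints at [-81.549, 21.807, 74.336, -0, 83.858, -12.336], TCP at [0.195, -0.514, 0.231] pointing down, gripper open.
Joint ranges: [-178.18, 178.18], [-50.72, 133.34], [12.68, 142.11], [-81.47, 261.47], [9.98, 163.14], [-165.26, 165.26]. Speed limits (degrees/s): [136.94, 136.94, 180, 180, 180, 180].

### API

Orientations are given as a 3x3 rotation matrix whose columns are the frame's x, y, z axes.
In Python, from rig import observe, cams, ticket gives the robot as it stands.
- The arm moves only by the tool move_arm, never from a script. Its arguments are lists of equal length, an entry for each row: "jaw": the finger opening in cm, from 0 to 8.54; "dp": the shift along the tool's x, y, z in cm, a list of three; "turn": the turn, a rotation vector about the tool's x, y, z in rad, a list of three. In form: {"jaw": [jaw, ...], "dp": [[tx, ty, tz], ...], "turn": [[wx, wy, wz], ...]}. A call has 1 to 12 rows; each row shifts and turns the commanded pose from where the row before left it, along the tool's axes as they then stand; what a row does not reach is not made up. A row lasts 1/12 s, in which the tool goes at most 41.7 mm and 7.16 degrees, less where a joint would pass 70% of its speed; a pose out of reach is approached as far as the arm can. A call is refused whole if a number of a shift passes 4.17 or a number of a turn 0.125, either way. A call with a gripper value outside its range is refused whole. The fingers move at their own pace and stop on an object; "force" is the grip in N (left out, the last holds). Time passes only in rows, so rows that do not move let the fingers close. It gives the time, the measured TCP pose, the force, the opening and the grip force at its end, in the units of the state.
- observe(): the state, without advancing time (a new reading comes with each control period).
- cams.get_image(name): name is "scene" or "top" or "wrist"; returns (picture, depth): 480x640x3 uint8, red, green, blue; 480x640 float32, m along the optical axis (not along the pixel's ray), 0 where there is no reading.
- cams.calibration(name): a dict with "vertical_fov" (degrees; the focal length in pixels is half the picture's height over the tangent of half this angle, whatever the lens; pixels are square), "cx", "cy" (the principal point, pixels), "k1" (the pictures are not rectified: a ray, as slopes to the right and down, at radius r is drawn at 1 + k1 r^2 times it, then the intrinsics apply), "view" (4x4, takes a point from world to camera coordinates); the wrist camera has in their place "tool_from_camera" (4x4, takes a point from camera to tool coordinates, whose origin is the TCP and whose axes are the flange's). Camera axes: x right, y up, looking along -z (the intrinsics and any distortion apply to the point x, -y, -z); pixel columns grow to the right and rows downward; lengths in m; the calibration is good to about 2 mm. A picture is of the moment at which its call begins: read the wrist's pose just before it. calibration takes no time and is no camera call.
- ticket.close_job(): hands the job in; it is judged then, once.
Trained networks look in the newest picture that a camera, given by its name, has taken for a name from the list of things; names that differ only in an ending like _2 or _b are one class to them, and where a whole thing is asked for, a point or a joint stands for the part that bears it (a point fixed in the world has none). Each returns a list of dicts, best first, with "p" (0 to 1); they miss things now and then, are a little off and sometimes report something else, mostly with a low value. They report only what shows in the picture. A call takes as long as a camera call. They do not tell look-alikes from the thing itself.
- cams.spot_in(camera, query): "box" ([centre column, centre row, width, height] as shares, 0 to 1, of the picture: columns of its width, rows of its height, round what is visible of it).
- cams.outline_of(camera, query): "mask" (480x640 bool, what is visible of it) and "box" ([centre column, centre row, width, height] as shares, 0 to 1, of the picture: columns of its width, rows of its height, round what is visible of it).
- cams.mark_of(camera, query): "location" ([column, row] as shares, 0 to 1, of the picture: columns of its width, rows of its height: a listed point, or the origin of a listed thing).
The state is a dict: "time_s": time; "q": joint angles; "qvel": joint speeds; "joint_efforts": joint torques, N m; "position": TCP position; "tool_rot": TCP orientation; "ft_force": force on the tool from outside, world axes, zero at the start; "wrist_torque": the same for the moment, N m; "grip_width": finger opening in m; "gripper_force": force on a finger pad.
Only numpy, scipy, OpenCV 4.12 (cv2) and the standard library are available. Lean on these libraries where they do the work, as an engineer would, in place of code of your own. Each camera call takes 0.05 s, during which the arm holds its last target. There are 200 camera calls.

## Working session

There is one attempt and no reset: what is moved stays moved. The work goes in short steps, Python scripts to look and compute and a tool call to move; the robot and the scene stay as the last step left them, time stands still between calls to the robot, and variables do not carry over. Pictures are saved under pics/ and viewed, at most 10 in all, crops included, and the job is handed in when it is done.

Besides the shell and the picture viewer there is one more tool, called after ">>>" in YAML: its name, and indented under it one key for each argument. move_arm: Moves the arm, as the interface text tells. Its arguments: {"type":"object","properties":{"jaw":{"type":"array","items":{"type":"number"}},"dp":{"type":"array","items":{"type":"array","items":{"type":"number"}}},"turn":{"type":"array","items":{"type":"array","items":{"type":"number"}}},"force":{"type":"number"}},"required":["jaw","dp","turn"]}

```bash
mkdir -p pics
cat > h.py <<'E'
import numpy as np, cv2
from rig import observe, cams, ticket
def ray_world(name,pts,depth):
    """pts Nx2 pixels, depth N -> world"""
    c=cams.calibration(name); f=240/np.tan(np.radians(c["vertical_fov"]/2))
    K=np.array([[f,0,c["cx"]],[0,f,c["cy"]],[0,0,1]])
    u=cv2.undistortPoints(np.asarray(pts,float).reshape(-1,1,2),K,np.array([c["k1"],0,0,0,0.]))[:,0]
    d=np.asarray(depth,float)
    P=np.c_[u[:,0]*d,-u[:,1]*d,-d,np.ones(len(d))]
    if "view" in c: T=np.linalg.inv(np.array(c["view"]))
    else:
        s=observe();T=np.eye(4);T[:3,:3]=s["tool_rot"];T[:3,3]=s["position"];T=T@np.array(c["tool_from_camera"])
    return (T@P.T).T[:,:3]
def cloud(name,depth,step=1):
    v,u=np.mgrid[0:480:step,0:640:step]; d=depth[::step,::step]
    W=ray_world(name,np.c_[u.ravel(),v.ravel()],d.ravel()).reshape(d.shape+(3,)); W[d<=0]=np.nan
    return W
E
cat > a.py <<'E'
from h import *
for n in ["scene","top"]:
    im,d=cams.get_image(n); cv2.imwrite(f"pics/{n}0.png",im[:,:,::-1]); np.save(f"{n}_d.npy",d); np.save(f"{n}_i.npy",im)
    for q in ["button_box","inner_flap","outer_flap"]:
        for r in cams.spot_in(n,q): print(n,q,r["p"],np.round(np.array(r["box"])*[640,480,640,480]))
    for q in ["knob_top","inner_flap_hinge","inner_flap_edge","outer_flap_hinge","outer_flap_edge"]:
        for r in cams.mark_of(n,q):
            p=np.array(r["location"])*[640,480]; i=np.clip(p.astype(int),0,[639,479]); print(n,q,r["p"],np.round(p),np.round(ray_world(n,[p],[d[i[1],i[0]]]),3))
s=observe();print(s["time_s"],s["position"],s["tool_rot"])
E
python3 a.py
```

```text
scene button_box 0.89 [283. 227.  70.  82.]
scene button_box 0.61 [345. 224.  46.  43.]
scene inner_flap 0.92 [309. 229.  15.  38.]
scene inner_flap 0.65 [356. 223.  19.  17.]
scene outer_flap 0.94 [341. 219.  38.  27.]
scene outer_flap 0.87 [237. 203.  26.  19.]
scene outer_flap 0.81 [257. 212.  23.  47.]
scene knob_top 0.57 [349. 201.] [[0.273 0.019 0.003]]
scene knob_top 0.56 [294. 200.] [[ 0.367 -0.138 -0.   ]]
scene knob_top 0.43 [249. 187.] [[ 0.477 -0.23   0.075]]
scene inner_flap_hinge 0.9 [307. 239.] [[0.602 0.081 0.085]]
scene inner_flap_hinge 0.62 [361. 228.] [[0.433 0.154 0.048]]
scene inner_flap_edge 0.98 [312. 218.] [[0.58  0.083 0.141]]
scene inner_flap_edge 0.63 [343. 221.] [[0.438 0.095 0.053]]
scene inner_flap_edge 0.37 [243. 204.] [[ 0.532 -0.211  0.05 ]]
scene outer_flap_hinge 0.9 [327. 216.] [[ 0.378  0.001 -0.002]]
scene outer_flap_hinge 0.71 [258. 222.] [[ 0.62  -0.074  0.09 ]]
scene outer_flap_hinge 0.63 [228. 198.] [[ 0.483 -0.325  0.003]]
scene outer_flap_edge 0.78 [256. 192.] [[ 0.464 -0.215  0.054]]
scene outer_flap_edge 0.76 [353. 218.] [[0.41  0.115 0.05
[... 961 characters left out ...]
3 0.028]]
top inner_flap_edge 0.6 [415. 252.] [[ 0.537 -0.212  0.053]]
top inner_flap_edge 0.49 [327. 232.] [[ 0.617  0.067 -0.001]]
top outer_flap_hinge 0.83 [337. 281.] [[ 0.455  0.037 -0.01 ]]
top outer_flap_hinge 0.56 [432. 250.] [[ 0.545 -0.267  0.039]]
top outer_flap_hinge 0.51 [377. 227.] [[ 0.597 -0.084  0.15 ]]
top outer_flap_edge 0.93 [408. 252.] [[ 0.539 -0.19   0.047]]
top outer_flap_edge 0.82 [377. 221.] [[ 0.615 -0.084  0.149]]
top outer_flap_edge 0.68 [311. 288.] [[0.429 0.121 0.043]]
0.9 [ 0.19520082 -0.51419757  0.23133763] [[ 9.34920630e-01  3.54856892e-01  4.59257647e-05]
 [ 3.54856894e-01 -9.34920630e-01 -3.54364822e-05]
 [ 3.03620649e-05  4.94273725e-05 -9.99999998e-01]]
```

Run:
```python
import cv2
a=cv2.imread("pics/top0.png")[190:330,270:470]; b=cv2.imread("pics/scene0.png")[160:290,200:400]
cv2.imwrite("pics/topc.png",cv2.resize(a,None,fx=4,fy=4,interpolation=2)); cv2.imwrite("pics/scenec.png",cv2.resize(b,None,fx=4,fy=4,interpolation=2))
```

```text
(no output)
```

View pics/topc.png

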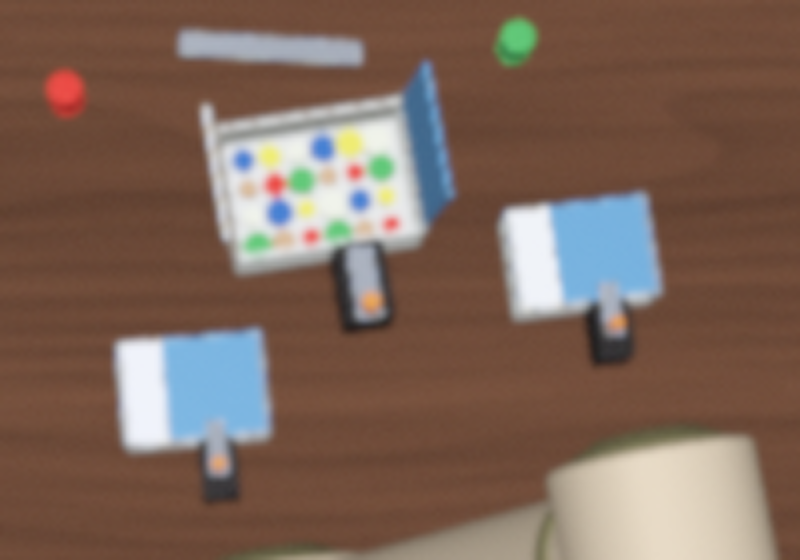

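View pics/scenec.png

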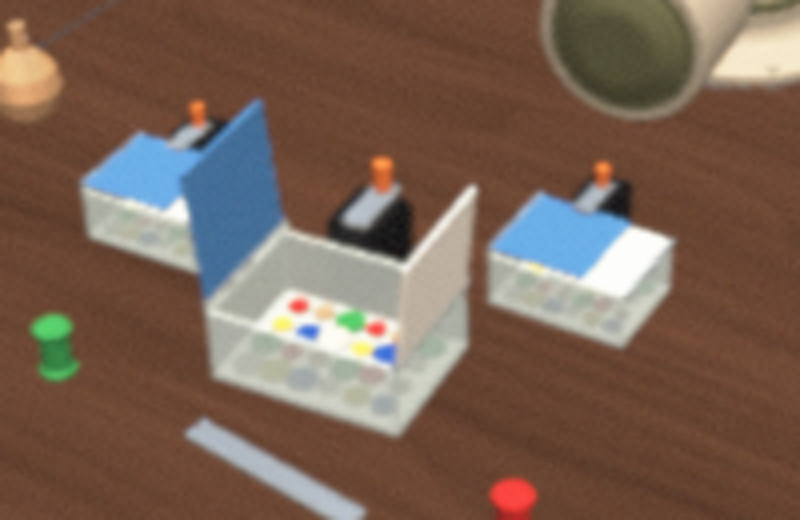

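View pics/scene0.png

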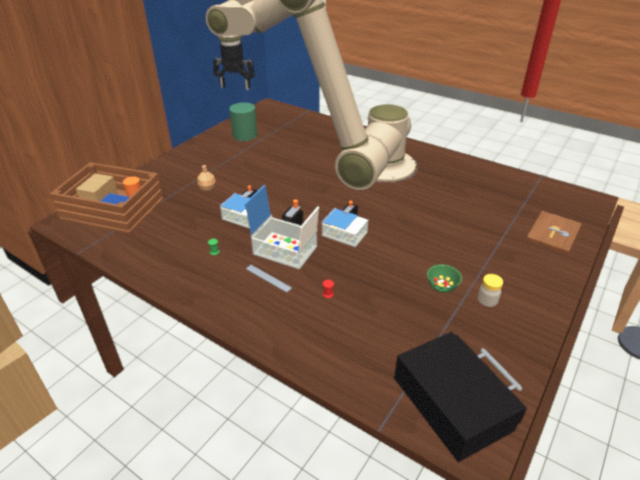

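```bash
cat > b.py <<'E'
from h import *
def plane(P):
    for _ in range(4):
        c=P.mean(0); n=np.linalg.svd(P-c,full_matrices=False)[2][2]; r=abs((P-c)@n); P=P[r<max(2*np.median(r),.002)]
    return c,n,np.median(r),P
for n in ["scene","top"]:
    im=np.load(n+"_i.npy"); d=np.load(n+"_d.npy"); W=cloud(n,d); hsv=cv2.cvtColor(im,cv2.COLOR_RGB2HSV); h,s,v=[hsv[...,i].astype(int) for i in range(3)]
    X=W[...,0];Y=W[...,1];Z=W[...,2]
    reg=(X>.42)&(X<.7)&(Y>-.14)&(Y<.14)
    b=reg&(h>95)&(h<125)&(s>110)&(Z>.085)
    P=W[b]; c,nn,r,P=plane(P); print(n,"blue",len(P),c,nn,r,P.min(0),P.max(0))
    w=reg&(s<70)&(Z>.08)&(Y>.02)&(X>.5)
    P=W[w]
    if len(P)>10: c,nn,r,P=plane(P); print(n,"white",len(P),c,nn,r,P.min(0),P.max(0))
    o=reg&(h<18)&(s>180)&(v>180)&(X<.53)&(Z>.075)
    P=W[o]; print(n,"knob",len(P),P.mean(0) if len(P) else 0, P[P[:,2]>.095].mean(0) if len(P) else 0, P[:,2].max() if len(P) else 0)
    st=reg&(v<60)&(Z>.06)&(X<.53); P=W[st]
    if len(P): print("ledge",len(P),P.mean(0),cv2.minAreaRect(P[:,:2].astype(np.float32)*1000))
    t=reg&(Z>.052)&(Z<.068)&(s<80)&(v>110); P=W[t]
    print("rim",len(P),cv2.minAreaRect(P[:,:2].astype(np.float32)*1000))
E
python3 b.py
```

```text
scene blue 487 [ 0.61126687 -0.0807843   0.1312053 ] [-0.14768284  0.98320367  0.1072396 ] 0.0007761592438682968 [ 0.55705079 -0.09306447  0.08513799] [ 0.66175166 -0.06833237  0.17473576]
scene white 319 [0.58774145 0.07893673 0.11661769] [ 0.14043808 -0.98618838  0.08780453] 0.0006227906943673278 [0.53346184 0.06846434 0.08016491] [0.63773175 0.08973646 0.15051069]
scene knob 20 [ 0.49351967 -0.03557577  0.09767782] [ 0.49339668 -0.03576777  0.0997909 ] 0.10399507230041583
ledge 51 [ 0.50717695 -0.01636152  0.07084932] ((504.96710205078125, -17.801557540893555), (48.779659271240234, 10.135360717773438), 2.1070291996002197)
rim 451 ((539.0787963867188, 15.052719116210938), (179.36732482910156, 278.7904052734375), 74.63512420654297)
top blue 184 [ 0.60345054 -0.08307228  0.13879207] [ 0.14227716 -0.98464942 -0.10110747] 0.0007014660178040481 [ 0.55537435 -0.09360309  0.08862922] [ 0.65360671 -0.07306188  0.1810435 ]
top white 77 [0.57965967 0.07588627 0.12997653] [ 0.142535   -0.98341925  0.11211754] 0.0005763189107636548 [0.52965938 0.06541666 0.08346047] [0.6336938  0.08543253 0.15372115]
top knob 0 0 0 0
ledge 30 [ 0.50018656 -0.01877656  0.07319121] ((502.2018127441406, -18.43796157836914), (53.95914077758789, 4.61859655380249), 8.067612648010254)
rim 234 ((535.6591796875, 16.372840881347656), (180.71617126464844, 280.9500427246094), 70.6131820678711)
```

The top picture shows three candidates:
- The large open box, at about (352,239).
- A smaller closed box at (414,255).
- A smaller closed box at (320,288).

I choose the largest, the one with the raised flaps. The close crop shows its white flap on the y+ side, its blue flap on the y- side, and the catch towards the robot. The fit gives centre (0.597,-0.003), yaw 0.145, both flaps at about 1.67 rad, and the knob drawn back by about 28 mm.

>>> move_arm:
  jaw: [0, 0, 0, 0, 0, 0, 0, 0, 0, 0, 0, 0]
  dp:
    - [0, 0, 0]
    - [0, 0, 0]
    - [2.35, -2.9, 0]
    - [2.35, -2.9, 0]
    - [2.35, -2.9, 0]
    - [2.35, -2.9, 0]
    - [2.35, -2.9, 0]
    - [2.35, -2.9, 0]
    - [2.35, -2.9, 0]
    - [2.35, -2.9, 0]
    - [2.35, -2.9, 0]
    - [2.35, -2.9, 0]
  turn:
    - [0, 0, 0.109]
    - [0, 0, 0.109]
    - [0, 0, 0]
    - [0, 0, 0]
    - [0, 0, 0]
    - [0, 0, 0]
    - [0, 0, 0]
    - [0, 0, 0]
    - [0, 0, 0]
    - [0, 0, 0]
    - [0, 0, 0]
    - [0, 0, 0]

```text
time_s: 1.9
position: [0.3864, -0.1916, 0.2316]
tool_rot: [[0.99, 0.144, 0.0], [0.144, -0.99, -0.0], [0.0, 0.0, -1.0]]
ft_force: [1.8, -1.1, -0.1]
grip_width: -0.0002
gripper_force: 0.0
```

>>> move_arm:
  jaw: [0, 0, 0, 0, 0, 0, 0, 0, 0, 0, 0, 0]
  dp:
    - [2.35, -2.9, 0]
    - [2.35, -2.9, 0]
    - [2.35, -2.9, 0]
    - [2.35, -2.9, 0]
    - [2.35, -2.9, 0]
    - [2.35, -2.9, 0]
    - [2.35, -2.9, 0]
    - [2.35, -2.9, 0]
    - [2.35, -2.9, 0]
    - [2.35, -2.9, 0]
    - [0, 0, 0]
    - [0, 0, 0]
  turn:
    - [0, 0, 0]
    - [0, 0, 0]
    - [0, 0, 0]
    - [0, 0, 0]
    - [0, 0, 0]
    - [0, 0, 0]
    - [0, 0, 0]
    - [0, 0, 0]
    - [0, 0, 0]
    - [0, 0, 0]
    - [0, 0, 0]
    - [0, 0, 0]

```text
time_s: 2.9
position: [0.5768, 0.129, 0.2307]
tool_rot: [[0.989, 0.147, -0.001], [0.147, -0.989, -0.0], [-0.001, -0.0, -1.0]]
ft_force: [0.3, -0.3, 0.3]
grip_width: 0.0003
gripper_force: 0.0
```

>>> move_arm:
  jaw: [0, 0, 0, 0, 0, 0, 0, 0, 0, 0, 0, 0]
  dp:
    - [0, 0, 3.6]
    - [0, 0, 3.7]
    - [0, 0, 3.6]
    - [0, 0, 0]
    - [0, 1.7, 0]
    - [0, 1.8, 0]
    - [0, 1.7, 0]
    - [0, 0.9, 0.2]
    - [0, 0.85, 0.35]
    - [0, 0.8, 0.45]
    - [0, 0.7, 0.55]
    - [0, 0, 0]
  turn:
    - [0, 0, 0]
    - [0, 0, 0]
    - [0, 0, 0]
    - [0, 0, 0]
    - [0, 0, 0]
    - [0, 0, 0]
    - [0, 0, 0]
    - [0, 0, 0]
    - [0, 0, 0]
    - [0, 0, 0]
    - [0, 0, 0]
    - [0, 0, 0]

```text
time_s: 3.9
position: [0.5885, 0.0429, 0.1058]
tool_rot: [[0.99, 0.143, -0.002], [0.143, -0.99, -0.0], [-0.002, -0.0, -1.0]]
ft_force: [0.2, 0.2, 0.7]
grip_width: 0.0001
gripper_force: 0.0
```

>>> move_arm:
  jaw: [0, 0, 0, 0, 0, 0, 0, 0, 0, 0]
  dp:
    - [0, 0.6, 0.65]
    - [0, 0.5, 0.7]
    - [0, 0.35, 0.7]
    - [0, 0.25, 0.7]
    - [0, 0.1, 0.45]
    - [0, 0.1, 0.45]
    - [0, 0, 0.3]
    - [0, 0, 0.2]
    - [0, 0, 0]
    - [0, 0, 0]
  turn:
    - [0, 0, 0]
    - [0, 0, 0]
    - [0, 0, 0]
    - [0, 0, 0]
    - [0, 0, 0]
    - [0, 0, 0]
    - [0, 0, 0]
    - [0, 0, 0]
    - [0, 0, 0]
    - [0, 0, 0]

```text
time_s: 4.73
position: [0.5915, 0.0253, 0.0653]
tool_rot: [[0.99, 0.144, 0.0], [0.144, -0.99, 0.0], [0.0, -0.0, -1.0]]
ft_force: [-0.1, 0.5, 0.4]
grip_width: -0.0001
gripper_force: 0.0
```

>>> move_arm:
  jaw: [0, 0, 0, 0, 0]
  dp:
    - [0, 0, 0.1]
    - [0, 0, 0.1]
    - [0, 0, 0.1]
    - [0, 0, 0]
    - [0, 0, 0]
  turn:
    - [0, 0, 0]
    - [0, 0, 0]
    - [0, 0, 0]
    - [0, 0, 0]
    - [0, 0, 0]

```text
time_s: 5.15
position: [0.5918, 0.0252, 0.0638]
tool_rot: [[0.99, 0.145, 0.002], [0.145, -0.99, -0.0], [0.002, 0.001, -1.0]]
ft_force: [-3.5, 0.1, 12.2]
grip_width: -0.0003
gripper_force: 5.7
```

>>> move_arm:
  jaw: [0, 0, 0, 0, 0, 0, 0, 0, 0, 0, 0, 0]
  dp:
    - [0, 0, -3.8]
    - [0, 0, -3.8]
    - [0, 0, -3.8]
    - [0, 0, -3.8]
    - [0, 0, 0]
    - [0, 4.1, 0]
    - [0, 4.1, 0]
    - [0, 4.1, 0]
    - [0, 4.1, 0]
    - [0, 0, 0]
    - [0, 0, 0]
    - [0, 0, 0]
  turn:
    - [0, 0, 0]
    - [0, 0, 0]
    - [0, 0, 0]
    - [0, 0, 0]
    - [0, 0, 0]
    - [0, 0, 0]
    - [0, 0, 0]
    - [0, 0, 0]
    - [0, 0, 0]
    - [0, 0, 0]
    - [0, 0, 0]
    - [0, 0, 0]

```text
time_s: 6.15
position: [0.615, -0.1368, 0.214]
tool_rot: [[0.99, 0.144, -0.0], [0.144, -0.99, 0.001], [-0.0, -0.001, -1.0]]
ft_force: [-0.6, -0.2, -0.2]
grip_width: 0.0001
gripper_force: 0.0
```

Run:
```python
from h import *
s=observe();p=s["position"];print(s["time_s"],p, p[:2]@[.9895,.1445], p[:2]@[-.1445,.9895])
im,d=cams.get_image("scene"); cv2.imwrite("pics/s1.png",cv2.resize(im[160:290,200:400,::-1],None,fx=4,fy=4,interpolation=2))
```

```text
6.15 [ 0.615036   -0.13683995  0.21402062] 0.5888047492425044 -0.22427583709834786
```

View pics/s1.png

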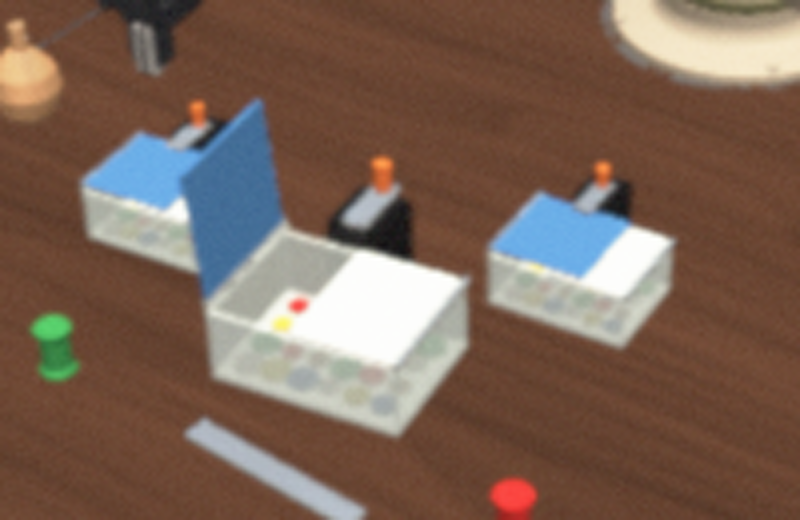

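The white flap, around (385,305) in the crop, lies flat, and the blue flap is still upright at (235,200). The gripper is clear on the outer side of the blue flap.

>>> move_arm:
  jaw: [0, 0, 0, 0, 0, 0, 0, 0, 0, 0, 0, 0]
  dp:
    - [0, 0, 3.6]
    - [0, 0, 3.5]
    - [0, 0, 0]
    - [0, -1.45, 0]
    - [0, -1.45, 0]
    - [0, -1.45, 0]
    - [0, -1.45, 0]
    - [0, -1.1, 0.25]
    - [0, -1.05, 0.4]
    - [0, -1.0, 0.55]
    - [0, -0.9, 0.7]
    - [0, 0, 0]
  turn:
    - [0, 0, 0]
    - [0, 0, 0]
    - [0, 0, 0]
    - [0, 0, 0]
    - [0, 0, 0]
    - [0, 0, 0]
    - [0, 0, 0]
    - [0, 0, 0]
    - [0, 0, 0]
    - [0, 0, 0]
    - [0, 0, 0]
    - [0, 0, 0]

```text
time_s: 7.2
position: [0.5999, -0.0377, 0.1226]
tool_rot: [[0.989, 0.146, -0.003], [0.146, -0.989, 0.001], [-0.003, -0.002, -1.0]]
ft_force: [0.3, 0.7, -0.2]
grip_width: -0.0001
gripper_force: 0.0
```

>>> move_arm:
  jaw: [0, 0, 0, 0, 0, 0, 0, 0, 0, 0, 0]
  dp:
    - [0, -0.75, 0.85]
    - [0, -0.65, 0.9]
    - [0, -0.4, 0.85]
    - [0, -0.3, 0.85]
    - [0, -0.1, 0.55]
    - [0, -0.1, 0.55]
    - [0, 0, 0.35]
    - [0, 0, 0.35]
    - [0, 0, 0.1]
    - [0, 0, 0]
    - [0, 0, 0]
  turn:
    - [0, 0, 0]
    - [0, 0, 0]
    - [0, 0, 0]
    - [0, 0, 0]
    - [0, 0, 0]
    - [0, 0, 0]
    - [0, 0, 0]
    - [0, 0, 0]
    - [0, 0, 0]
    - [0, 0, 0]
    - [0, 0, 0]

```text
time_s: 8.12
position: [0.5978, -0.0171, 0.071]
tool_rot: [[0.99, 0.144, 0.0], [0.144, -0.99, -0.0], [0.0, 0.0, -1.0]]
ft_force: [0.5, 0.0, 0.2]
grip_width: -0.0001
gripper_force: 0.0
```

>>> move_arm:
  jaw: [0, 0, 0, 0, 0]
  dp:
    - [0, 0, 0.1]
    - [0, 0, 0.1]
    - [0, 0, 0.1]
    - [0, 0, 0]
    - [0, 0, 0]
  turn:
    - [0, 0, 0]
    - [0, 0, 0]
    - [0, 0, 0]
    - [0, 0, 0]
    - [0, 0, 0]

```text
time_s: 8.53
position: [0.598, -0.017, 0.0694]
tool_rot: [[0.99, 0.144, 0.002], [0.144, -0.99, -0.001], [0.002, 0.001, -1.0]]
ft_force: [-4.1, 0.2, 11.4]
grip_width: 0.0003
gripper_force: 5.5
```

>>> move_arm:
  jaw: [0, 0, 0, 0, 0, 0, 0, 0, 0]
  dp:
    - [0, 0, -4]
    - [0, 0, -4]
    - [0, 0, 0]
    - [-3.6, 0.1, 0]
    - [-3.6, 0.1, 0]
    - [-3.6, 0.1, 0]
    - [-3.6, 0.1, 0]
    - [0, 0, 0]
    - [0, 0, 0]
  turn:
    - [0, 0, 0]
    - [0, 0, 0]
    - [0, 0, 0]
    - [0, 0, 0]
    - [0, 0, 0]
    - [0, 0, 0]
    - [0, 0, 0]
    - [0, 0, 0]
    - [0, 0, 0]

```text
time_s: 9.28
position: [0.4548, -0.0418, 0.1483]
tool_rot: [[0.99, 0.143, 0.001], [0.143, -0.99, -0.0], [0.001, 0.0, -1.0]]
ft_force: [1.0, -0.1, 0.1]
grip_width: -0.0001
gripper_force: 0.0
```

Run:
```python
from h import *
s=observe();p=s["position"];print(s["time_s"],p, p[:2]@[.9895,.1445], p[:2]@[-.1445,.9895])
im,d=cams.get_image("scene"); cv2.imwrite("pics/s2.png",cv2.resize(im[160:290,200:400,::-1],None,fx=4,fy=4,interpolation=2))
W=cloud("scene",d); hsv=cv2.cvtColor(im,cv2.COLOR_RGB2HSV); h,sa,v=[hsv[...,i].astype(int) for i in range(3)]
X,Y,Z=W[...,0],W[...,1],W[...,2]
k=(h<18)&(sa>170)&(v>170)&(X>.44)&(X<.53)&(abs(Y+.035)<.03)&(Z>.08); P=W[k]; print(len(P),P.mean(0),(P[:,:2]@[.9895,.1445]).mean(),(P[:,:2]@[-.1445,.9895]).mean())
b=(h>95)&(h<125)&(sa>110)&(X>.52)&(X<.67)&(Y>-.1)&(Y<.05); print(np.percentile(Z[b],[5,50,95]))
```

```text
9.2833 [ 0.45478128 -0.04181209  0.1482743 ] 0.443964232859681 -0.10708896347120138
26 [ 0.49299403 -0.03558361  0.09838666] 0.48267575862258966 -0.10644761541894182
[0.06754866 0.07062143 0.07349928]
```

View pics/s2.png

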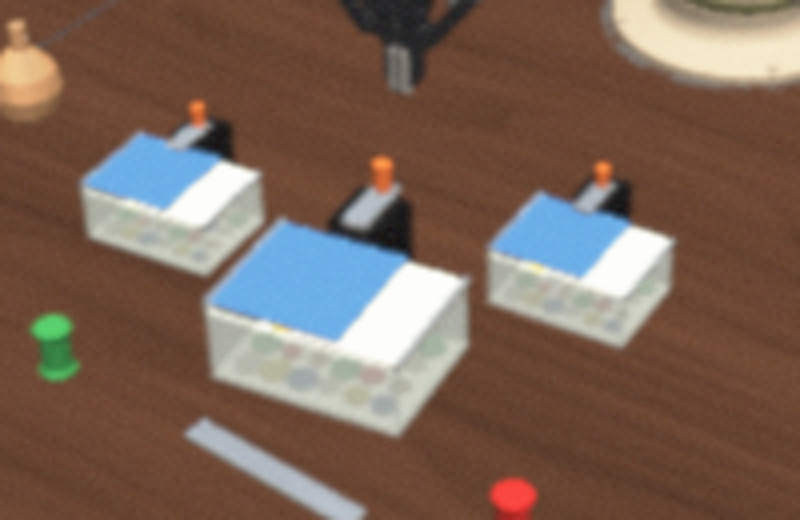

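Both flaps of the large box lie flat, blue over white at crop (310,280). The knob at (381,172) is still drawn back. The gripper stands on its outer side.

>>> move_arm:
  jaw: [0, 0, 0, 0, 0, 0, 0, 0, 0, 0, 0]
  dp:
    - [0, 0, 3]
    - [0, 0, 3]
    - [0, 0, 0]
    - [0.6, 0, 0]
    - [0.6, 0, 0]
    - [0.6, 0, 0]
    - [0.6, 0, 0]
    - [0.6, 0, 0]
    - [0.6, 0, 0]
    - [0.4, 0, 0]
    - [0, 0, 0]
  turn:
    - [0, 0, 0]
    - [0, 0, 0]
    - [0, 0, 0]
    - [0, 0, 0]
    - [0, 0, 0]
    - [0, 0, 0]
    - [0, 0, 0]
    - [0, 0, 0]
    - [0, 0, 0]
    - [0, 0, 0]
    - [0, 0, 0]

```text
time_s: 10.25
position: [0.4957, -0.0358, 0.0879]
tool_rot: [[0.989, 0.145, -0.0], [0.145, -0.989, -0.0], [-0.0, 0.0, -1.0]]
ft_force: [-1.1, 0.6, 1.0]
grip_width: 0.0002
gripper_force: 0.2
```

>>> move_arm:
  jaw: [0, 0, 0, 0, 0]
  dp:
    - [0.1, 0, 0]
    - [0.1, 0, 0]
    - [0.1, 0, 0]
    - [0, 0, 0]
    - [0, 0, 0]
  turn:
    - [0, 0, 0]
    - [0, 0, 0]
    - [0, 0, 0]
    - [0, 0, 0]
    - [0, 0, 0]

```text
time_s: 10.67
position: [0.4962, -0.0356, 0.0878]
tool_rot: [[0.989, 0.145, -0.005], [0.145, -0.99, -0.0], [-0.005, -0.0, -1.0]]
ft_force: [-12.9, -5.0, 7.6]
grip_width: -0.0001
gripper_force: 6.4
```

>>> move_arm:
  jaw: [0, 0, 0, 0]
  dp:
    - [0.1, 0, 0]
    - [0.1, 0, 0]
    - [0, 0, 0]
    - [0, 0, 0]
  turn:
    - [0, 0, 0]
    - [0, 0, 0]
    - [0, 0, 0]
    - [0, 0, 0]

```text
time_s: 11.0
position: [0.4964, -0.0355, 0.0877]
tool_rot: [[0.989, 0.145, -0.009], [0.145, -0.989, -0.001], [-0.009, -0.001, -1.0]]
ft_force: [-20.1, -7.0, 13.6]
grip_width: 0.0001
gripper_force: 10.8
```

>>> move_arm:
  jaw: [0, 0, 0, 0, 0, 0, 0]
  dp:
    - [-1, 0, 0]
    - [-2, 0, 0]
    - [-3, 0, 0]
    - [0, 0, -4]
    - [0, 0, -4]
    - [0, 0, 0]
    - [0, 0, 0]
  turn:
    - [0, 0, 0]
    - [0, 0, 0]
    - [0, 0, 0]
    - [0, 0, 0]
    - [0, 0, 0]
    - [0, 0, 0]
    - [0, 0, 0]

```text
time_s: 11.58
position: [0.442, -0.0441, 0.1697]
tool_rot: [[0.99, 0.144, 0.005], [0.144, -0.99, -0.002], [0.005, 0.002, -1.0]]
ft_force: [-0.7, 0.1, -1.1]
grip_width: 0.0002
gripper_force: 0.0
```

Run:
```python
from h import *
im,d=cams.get_image("scene"); cv2.imwrite("pics/s3.png",cv2.resize(im[160:290,200:400,::-1],None,fx=4,fy=4,interpolation=2))
W=cloud("scene",d); hsv=cv2.cvtColor(im,cv2.COLOR_RGB2HSV); h,sa,v=[hsv[...,i].astype(int) for i in range(3)]
X,Y,Z=W[...,0],W[...,1],W[...,2]
k=(h<18)&(sa>170)&(v>170)&(X>.44)&(X<.55)&(abs(Y+.035)<.03)&(Z>.08); P=W[k]; print(len(P),P.mean(0),(P[:,:2]@[.9895,.1445]).mean())
```

```text
24 [ 0.51656111 -0.03256437  0.09902446] 0.5064316703636559
```

View pics/s3.png

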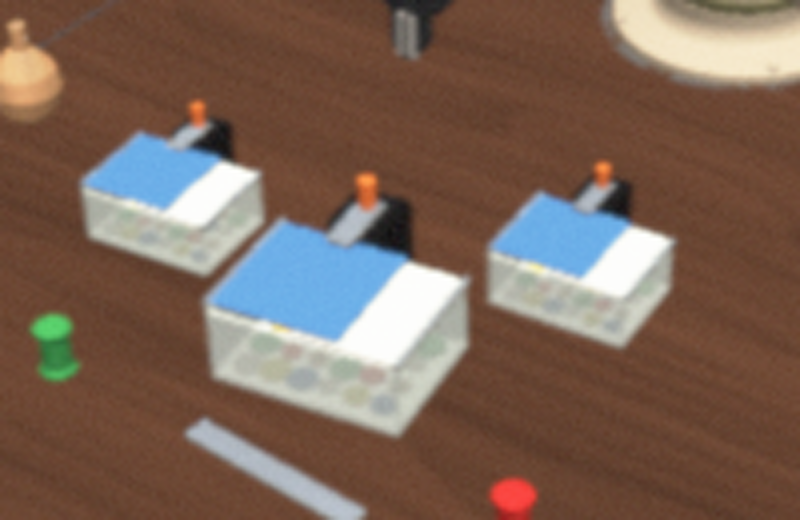

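Run:
```python
from h import *
c=cams.calibration("scene"); f=240/np.tan(np.radians(c["vertical_fov"]/2)); V=np.array(c["view"])
def pr(x,y,z):
    w=np.array([.590+x/1e3,-.0887+y/1e3]); w=w[0]*np.array([.9895,.1445])+w[1]*np.array([-.1445,.9895])
    p=V@[w[0],w[1],z/1e3,1]; a=np.array([p[0],-p[1]])/-p[2]; a*=1+c["k1"]*(a@a); return ((a*f+[c["cx"],c["cy"]]-[200,160])*4).round()
for x in (-38,-43,-52): print(x,pr(x,-30,78.5),pr(x,-10,78.5))
print("flap",pr(-53,-75,69.5),pr(-53,30,69.5),pr(53,30,69.5),"knob",pr(-85,-20,102.5))
im=cv2.imread("pics/s3.png")[160:320,260:440]; cv2.imwrite("pics/s4.png",cv2.resize(im,None,fx=4,fy=3.7))
```

```text
-38 [322. 238.] [347. 245.]
-43 [326. 234.] [350. 241.]
-52 [332. 228.] [356. 235.]
flap [280. 222.] [406. 258.] [335. 342.] knob [364. 181.]
```

View pics/s4.png

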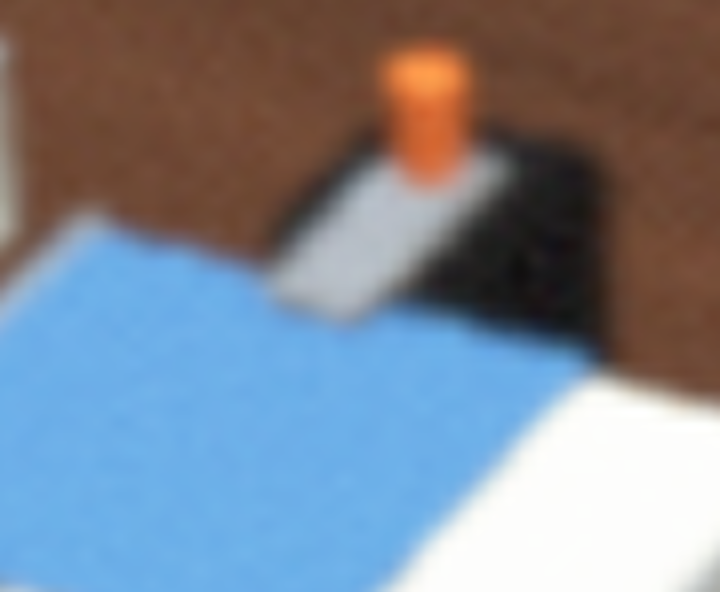

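The bolt end lies over the blue flap, with its corners at about (327,238) and (346,247). That matches the home position, so I am handing in.

```bash
python3 -c "
from rig import ticket
print(ticket.close_job())"
```

```text
the job is handed in; nothing more can be done
None
```

I closed the button box in the order asked and handed the job in: white flap flat, blue flap flat over it, then the orange knob pushed to its stop so the bolt lies over the blue flap, in about 12 s of the 48 s allowed; no verdict came back.

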